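Tuck the organizer's dust flap under its lip

ROBOT

A 6-joint arm with a two-finger parallel gripper is mounted at the origin on the work surface. World frame = base frame: x ahead of the robot, y to its left, z up, the work surface at z = 0. Lengths are in m, angles in rad, forces in N, time in s.
With the tool pointing down it reaches from about 0.4 to 0.925 m from the base axis. Payload 12.5 kg.
Tool frame: the origin (TCP) lies between the finger pads; the fingertips stand 22 mm ahead of it and the grasp point (between the pads) lies 3 mm ahead of it (tip_extent is the distance from the TCP to the fingertips, in m); y points along the fingers, z is the direction in which the jaws open and shut, and the axes are right-handed (so a half turn about y gives the same grasp; the last joint's range is limited). The gripper opens to 95 mm and grips with 3 to 60 N. Pads are 20 mm wide; open, the fingers measure 119 mm over their backs; the gripper's body (75 mm by 180 mm) begins 59 mm behind the grasp point.
Start: joints at [0.995, 0.491, 1.559, -0, 1.092, -0.106], TCP at [0.283, 0.557, 0.237] pointing down, gripper open.
Joint ranges: [-3.1, 3.1], [-0.84, 2.19], [0.05, 2.79], [-1.13, 4.28], [0.06, 2.93], [-2.69, 2.69]. Speed limits (rad/s): [2.22, 2.22, 2.79, 3.14, 3.14, 3.14].

INTERFACE

Orientations are given as a unit quaternion [x, y, z, w].
In Python, from workcell import * gives the robot as it stands. The module is installed in compiled form; this text tells all that it offers.
- The arm moves only by the tool carry_out, never from a script. Its argument "series" is text: rows parted by semicolons, each of 5 numbers parted by spaces: the shift along the tool's x, y, z in cm, then the turn about the tool's y in degrees, then the closure, from 0 (fully open) to 1 (shut). A call has 1 to 20 rows; each row shifts and turns the commanded pose from where the row before left it, along the tool's axes as they then stand; what a row does not reach is not made up. A row lasts 1/12 s, in which the tool goes at most 41.7 mm and 7.16 degrees, less where a joint would pass 70% of its speed; a pose out of reach is approached as far as the arm can. A call is refused whole if a number of a shift passes 4.17 or a number of a turn 7.16, either way. A call with a gripper value outside its range is refused whole. The fingers move at their own pace and stop on an object; "squeeze" is the grip in N (left out, the last holds). Time passes only in rows, so rows that do not move let the fingers close. It gives the time, the measured TCP pose, the force and the opening at its end, in the units of the state.
- get_obs(): the state, without advancing time (a new reading comes with each control period).
- grab_frame(name): name is "side" or "top"; returns (picture, depth): 384x512x3 uint8, red, green, blue; 384x512 float32, m along the optical axis (not along the pixel's ray), 0 where there is no reading.
- calibration(name): a dict with "fx", "fy", "cx", "cy" (pixels), "T" (4x4, takes a point from camera to world coordinates). Camera axes: x right, y down, z forward; pixel columns grow to the right and rows downward; lengths in m; the calibration is good to about 2 mm. A picture is of the moment at which its call begins. calibration takes no time and is no camera call.
- hand_in(): hands the job in, once; it reports no verdict.
The state is a dict: "clock": time; "joints": joint angles; "qd": joint speeds; "tau": joint torques, N m; "eef_pos": TCP position; "tcp_rot": TCP orientation; "ft_force": force on the tool from outside, world axes, zero at the start; "wrist_torque": the same for the moment, N m; "width": finger opening in m.
Only numpy, scipy, OpenCV 4.12 (cv2) and the standard library are available. Lean on these libraries where they do the work, as an engineer would, in place of code of your own. Each camera call takes 0.05 s, during which the arm holds its last target.

TASK

Fold the rose-coloured flap on top of the clear organizer over onto its tray, press it flat, and push it forward by its raised white ridge until its front edge is fully home beneath the yellow retaining lip, so that it stays shut when you take your hand away. Only touch and push with the fingertips: do not pinch or force it, lift nothing, leave the organizer standing where it is, and leave the other things alone, inside the tray and around it.

Things in the scene. Friction and masses are not known exactly. Their poses are not given: they have to be found in the camera images.
- organizer: Clear acrylic three-tier organizer, 2.6 kg, standing loose. 160 mm along its x, 180 mm along its y, side walls 150 mm high. Origin at the centre of its underside; +x is its front (tier pulls, yellow lip; away from the robot), z up. Comb and clipper lie in the open top tray, floor at 104 mm.
- lip_edge (a point): Rear lower edge of the yellow lip, mid-width, at (57, 0, 159) mm in the organizer's frame, parallel to its axes. The lip is 4 mm thick, runs along the whole front and reaches from here to the front wall, 18 mm further (+x). A flared nose, 6 mm to the rear and up to 168 mm high, guides the flap's edge in beneath.
- hinge_home (a point): Middle of the flap's hinge axis when flap_slide is 0, at (-67, 0, 154) mm in the organizer's frame and parallel to its axes. The axis runs along the organizer's y.
- flap (a joint): Flap angle, rad: 0 flat over the tray (rigid stop), 1.57 upright, at most 1.9. Starts standing at 1.2 to 1.65 at the robot's side of the tray; folds away from the robot. A light spring lifts it unless tucked: 2.5 N down, 50 mm from the hinge, holds it flat. Rose plate 166 mm wide, 4 mm thick (2 mm either side of the hinge axis), free edge 114 mm from the axis.
- flap_slide (a joint): How far the flap's hinge pin has moved forward (organizer +x) in its slots, m: 0 rear stop, 0.024 front stop; starts at 0 to 0.003. Dry friction of 3 N keeps it where left. Flap flat: its edge is 4 mm short of the lip's nose at 0, and 14 mm beneath the lip at 0.024. Above 0.004 a flap coming down lands on the nose or lip: push it back by the ridge first.
- ridge (a point): Middle of the top of the white finger ridge on the flap's outer face (upward when flat), 60 mm from the hinge axis. The ridge is 6 mm thick, 100 mm wide across the flap and stands 10 mm above the face; this point is 12 mm off the flap's mid-plane. Its axes are the flap's: x from hinge to free edge, y along the hinge, z out of the outer face.
- flap_edge (a point): Middle of the flap's free edge, 114 mm from the hinge axis; axes as for the ridge.
- comb: Grey plastic comb, 138 x 24 x 5 mm, lying in the top tray; origin at the centre of its underside, x along it. Leave alone.
- clipper: Steel nail clipper, 58 x 13 x 12 mm, lying in the top tray; origin at its underside. Leave alone.
- hairbrush: Wooden hairbrush 205 mm long, up to 62 mm wide, 30 mm high, bristles down, lying beside the organizer; origin at its underside, x along it towards the head. Leave alone.
- jar: Blue ceramic jar with twist cap, 60 mm wide, 55 mm high, standing beside the organizer; origin at its underside. Leave alone.
- lotion: Yellow lotion bottle, 52 mm wide, 130 mm high; origin at its underside. Leave alone.
- soap_tin: Aluminium soap tin, 90 x 60 x 30 mm; origin at its underside. Leave alone.
- tumbler: White ceramic tumbler, 68 mm wide, 90 mm high; origin at its underside. Leave alone.
Mind the look-alikes: they are no part of the job. There is more than one size of the organizer; the one meant has the size given above.

How it is judged:
By the outcome, as a careful person would: the job done as asked, in the order asked, and still so for the second after the job is handed in, with the robot touching nothing.
It also fails if it takes over 45 s, if anything falls off the work surface, if the arm or the gripper's body presses on something with over 40 N, if the wrist force passes 120 N, or if a joint passes its speed limit or range.

## Working session

There is one attempt and no reset: what is moved stays moved. The work goes in short steps, Python scripts to look and compute and a tool call to move; the robot and the scene stay as the last step left them, time stands still between calls to the robot, and variables do not carry over. Pictures are saved under pics/ and viewed, and the job is handed in when it is done.

Besides the shell and the picture viewer there is one more tool, called after "Call:" by a JSON object that holds its "api" and its "payload", one argument or row to a line. carry_out: Moves the arm, as the interface text tells. Its arguments: {"type":"object","properties":{"series":{"type":"string"},"squeeze":{"type":"number"}},"required":["series"]}

```bash
mkdir -p pics
python3 - <<'E'
from workcell import *
import cv2,numpy as np
o=get_obs();print({k:np.round(v,3).tolist() for k,v in o.items()})
for n in("side","top"):
    im,d=grab_frame(n);cv2.imwrite(f"pics/{n}0.png",im[:,:,::-1]);np.save(f"{n}0.npy",d);np.save(f"{n}0i.npy",im)
    c=calibration(n);print(n,c["fx"],c["cx"],c["cy"],np.round(c["T"],3).tolist())
E
```

```text
{'clock': 0.0, 'joints': [0.995, 0.492, 1.559, -0.0, 1.092, -0.106], 'qd': [0.0, -0.001, -0.002, -0.0, 0.001, -0.001], 'tau': [0.002, -61.264, -25.819, 0.069, 0.048, -0.0], 'eef_pos': [0.283, 0.557, 0.236], 'tcp_rot': [0.688, -0.165, 0.164, -0.687], 'ft_force': [-0.456, -0.276, 1.654], 'wrist_torque': [0.004, -0.036, 0.036], 'width': 0.095}
side 482.68278911147314 255.11603030358796 189.05458015102624 [[0.98, -0.138, 0.142, 0.384], [-0.198, -0.648, 0.736, -0.967], [-0.01, -0.749, -0.662, 1.012], [0.0, 0.0, 0.0, 1.0]]
top 444.98176381925475 250.59353022271065 195.60511918280287 [[0.025, -0.998, 0.06, 0.49], [-0.999, -0.024, 0.025, -0.022], [-0.023, -0.061, -0.998, 1.33], [0.0, 0.0, 0.0, 1.0]]
```

View pics/side0.png

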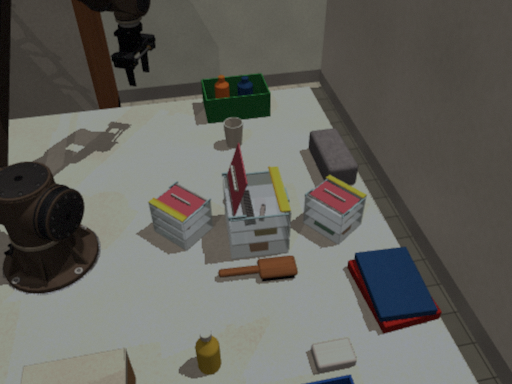

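View pics/top0.png

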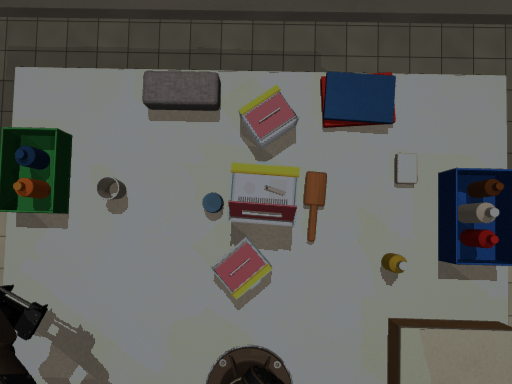

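Three organizers can be seen in the top view: (242,268) and (268,117), both smaller and already closed, and (264,195), larger with its flap upright. The third fits the description. I'll confirm it with a crop and measure it.

```bash
cat > h.py <<'E'
import cv2,numpy as np
from workcell import *
def ray(n,uv):
    c=calibration(n);T=np.array(c["T"]);uv=np.atleast_2d(uv).astype(float)
    d=np.c_[(uv[:,0]-c["cx"])/c["fx"],(uv[:,1]-c["cy"])/c["fy"],np.ones(len(uv))]
    return T[:3,3],d@T[:3,:3].T
def onz(n,uv,z):
    o,d=ray(n,uv);return o+d*((z-o[2])/d[:,2])[:,None]
def depthpts(n,mask,d):
    v,u=np.nonzero(mask&(d>0));o,r=ray(n,np.c_[u,v]);return o+r*d[v,u][:,None]
def masks(im):
    h=cv2.cvtColor(im,cv2.COLOR_RGB2HSV);H,S,V=[h[...,i].astype(int) for i in range(3)]
    return dict(yellow=(H>24)&(H<35)&(S>150)&(V>100),rose=((H>165)|(H<5))&(S>90)&(V>50))
E
python3 - <<'E'
from h import *
for n,(a,b,c,e) in dict(side=(200,300,130,260),top=(215,310,150,235)).items():
    im=np.load(n+"0i.npy");d=np.load(n+"0.npy")
    cr=im[c:e,a:b,::-1];cv2.imwrite(f"pics/{n}c.png",cv2.resize(cr,None,fx=600/(e-c)*.75 if n=="side" else 8,fy=600/(e-c)*.75 if n=="side" else 6.9*8/8,interpolation=cv2.INTER_CUBIC))
    M=masks(im)
    for k,m in M.items():
        mm=np.zeros_like(m);mm[c:e,a:b]=m[c:e,a:b]
        p=depthpts(n,mm,d)
        print(n,k,len(p),"min",np.percentile(p,2,axis=0).round(3),"max",np.percentile(p,98,axis=0).round(3),"med",np.median(p,axis=0).round(3))
        print(cv2.minAreaRect(np.argwhere(mm)[:,::-1].astype(np.float32)))
        if k=="yellow" and n=="top":
            r=cv2.minAreaRect(np.argwhere(mm)[:,::-1].astype(np.float32));print(onz(n,cv2.boxPoints(r),.163).round(4))
        if k=="rose":
            q=p-p.mean(0);w,V=np.linalg.eigh(q.T@q/len(q));print(np.sqrt(w),V.T.round(3))
E
```

```text
side yellow 349 min [ 0.616 -0.116  0.159] max [0.641 0.054 0.167] med [ 0.629 -0.039  0.163]
((278.72479248046875, 188.58258056640625), (46.93348693847656, 8.333088874816895), 73.3007583618164)
side rose 638 min [ 0.423 -0.106  0.11 ] max [0.536 0.054 0.262] med [ 0.52  -0.037  0.222]
((232.7731170654297, 183.17050170898438), (37.06774139404297, 73.1781234741211), 34.64094543457031)
[0.01219917 0.04181137 0.05845448] [[ 0.901 -0.104 -0.421]
 [ 0.432  0.279  0.858]
 [ 0.028 -0.955  0.296]]
top yellow 548 min [ 0.617 -0.114  0.159] max [0.643 0.055 0.169] med [ 0.63  -0.03   0.164]
((264.7768249511719, 169.3321990966797), (67.26152801513672, 8.447671890258789), 4.316027641296387)
[[ 0.624   0.0601  0.163 ]
 [ 0.6464  0.0591  0.163 ]
 [ 0.6369 -0.118   0.163 ]
 [ 0.6146 -0.1168  0.163 ]]
top rose 814 min [ 0.501 -0.103  0.163] max [0.538 0.055 0.264] med [ 0.524 -0.024  0.231]
((262.0382385253906, 210.5029296875), (67.33952331542969, 15.262602806091309), 4.39870548248291)
[0.00088798 0.03390307 0.05045628] [[ 0.95  -0.048 -0.309]
 [ 0.308 -0.029  0.951]
 [-0.054 -0.998 -0.013]]
```

View pics/sidec.png

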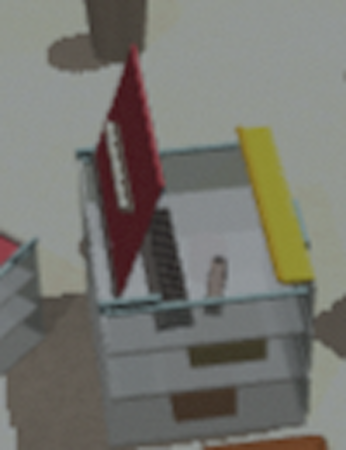

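View pics/topc.png

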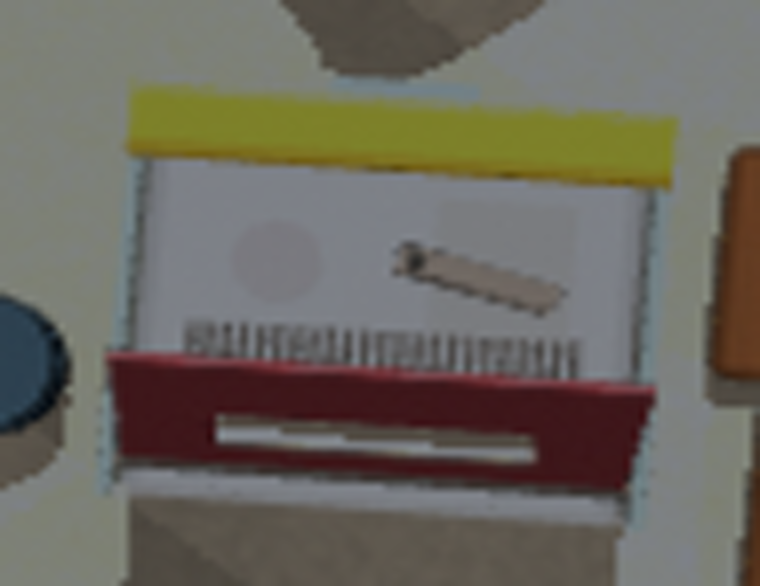

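Confirmed: the centre organizer is the one meant. Its lip is 177 mm wide at top-view pixel (265,169), and the flap is up with the comb and clipper beneath it. Next I'll work out the hinge position, the slide and the tool axes.

```bash
cat >> h.py <<'E'
yaw=-0.053;C=np.array([.5676,-.0257])
R=np.array([[np.cos(yaw),-np.sin(yaw)],[np.sin(yaw),np.cos(yaw)]])
def toorg(p): p=np.atleast_2d(p);return np.c_[(p[:,:2]-C)@R,p[:,2]]
def toworld(p): p=np.atleast_2d(p);return np.c_[p[:,:2]@R.T+C,p[:,2]]
E
python3 - <<'E'
from h import *
from scipy.spatial.transform import Rotation as Ro
o=get_obs();print(Ro.from_quat(o["tcp_rot"]).as_matrix().round(3))
im=np.load("top0i.npy");d=np.load("top0.npy");M=masks(im)
b=np.zeros_like(M["rose"]);b[150:235,215:310]=1
p=toorg(depthpts("top",M["rose"]&b,d));q=p-p.mean(0);w,V=np.linalg.eigh(q.T@q);n=V[:,0]*np.sign(-V[0,0])
print("n",n.round(3),"angle",np.arctan2(-n[0],n[2]))
# point with z=.154, y=ymean on plane offset -2mm
c=p.mean(0)-n*.002; print("hinge x local",c[0]-n[2]/n[0]*(.154-c[2]), "ymid",np.percentile(p[:,1],[1,99]),"zmax",p[:,2].max(),"xmax",p[:,0].max())
l=toorg(depthpts("top",M["yellow"]&b,d));print(np.percentile(l,[1,50,99],axis=0).round(4))
for th in [1.26,1,.7,.4,0]: print(th)
E
```

```text
[[ 0.892 -0.001  0.453]
 [-0.453 -0.001  0.892]
 [-0.    -1.    -0.001]]
n [-0.951 -0.003  0.309] angle 1.2564274604917633
hinge x local -0.06610584999889163 ymid [-0.08118732  0.07990574] zmax 0.2681283603292077 xmax -0.029961932071713184
[[ 0.0514 -0.0873  0.1586]
 [ 0.0624 -0.0011  0.1635]
 [ 0.0734  0.0865  0.1696]]
1.26
1
0.7
0.4
0
```

Call:
{"api": "carry_out", "payload": {
  "series": "0 -0.3 0 6.61 0.77;0 -0.3 0 6.61 0.77;0 -0.3 0 6.61 0.77;0 -0.3 0 6.61 0.77;0 -0.3 0 6.61 0.77;0 -0.3 0 6.61 0.77;0 -0.3 0 6.61 0.77;0 -0.3 0 6.61 0.77;0 -0.3 0 6.61 0.77;0 -0.3 0 6.61 0.77",
  "squeeze": 10
}}

```text
clock: 0.93
eef_pos: [0.2829, 0.5572, 0.2664]
tcp_rot: [0.485, -0.514, 0.514, -0.485]
ft_force: [0.3, -0.1, 0.1]
width: 0.034
```

Call:
{"api": "carry_out", "payload": {
  "series": "2.8 0 1.1 0 0.77;2.8 0 1.1 0 0.77;2.8 0 1.1 0 0.77;2.8 0 1.1 0 0.77;2.8 0 1.1 0 0.77;2.8 0 1.1 0 0.77;2.8 0 1.1 0 0.77;2.8 0 1.1 0 0.77;2.8 0 1.1 0 0.77;2.8 0 1.1 0 0.77;2.8 0 1.1 0 0.77;2.8 0 1.1 0 0.77;2.8 0 1.1 0 0.77;2.8 0 1.1 0 0.77;2.8 0 1.1 0 0.77;2.8 0 1.1 0 0.77;2.8 0 1.1 0 0.77;2.8 0 1.1 0 0.77;2.8 0 1.1 0 0.77;0 0 0 0 0.77"
}}

```text
clock: 2.6
eef_pos: [0.4649, 0.0115, 0.2664]
tcp_rot: [0.486, -0.513, 0.514, -0.486]
ft_force: [-0.5, 0.8, -0.1]
width: 0.0222
```

```bash
cat >> h.py <<'E'
from scipy.spatial.transform import Rotation as Ro
def st():
    o=get_obs();p=toorg(o["eef_pos"])[0]
    A=Ro.from_quat(o["tcp_rot"]).as_matrix();z=A[:2,2];
    print("t",round(o["clock"],2),"TCP org mm",(p*1e3).round(1),"tip z",round(p[2]*1e3-22,1),"yawerr deg",round(np.degrees(np.arctan2(z[1],z[0])-yaw),2),"F",np.round(o["ft_force"],1),"w",round(o["width"]*1e3,1))
def flap(tag,crop=True):
    im,d=grab_frame("top");M=masks(im);b=np.zeros_like(M["rose"]);b[140:235,215:310]=1
    p=toorg(depthpts("top",M["rose"]&b,d));q=p-np.median(p,0);
    for _ in range(3):
        w,V=np.linalg.eigh(np.cov((p-p.mean(0)).T));n=V[:,0]*np.sign(V[2,0] or 1);e=(p-p.mean(0))@n;p=p[abs(e)<max(2*e.std(),.002)]
    print("angle",np.arctan2(-n[0],n[2]).round(3),"pts",len(p),"x rng",np.percentile(p[:,0],[1,99]).round(4),"z",np.percentile(p[:,2],[1,50,99]).round(4))
    im2,_=grab_frame("side")
    cv2.imwrite(f"pics/{tag}.png",np.hstack([cv2.resize(im2[110:270,190:310,::-1],(390,520)),cv2.resize(im[140:240,215:315,::-1],(400,520))]))
E
python3 -c "
from h import *
st()"
```

```text
t 2.6 TCP org mm [-104.5   31.7  266.4] tip z 244.4 yawerr deg -0.15 F [-0.5  0.8 -0.1] w 22.2
```

Call:
{"api": "carry_out", "payload": {
  "series": "1.1 0 1 0 0.77;1.1 0 1 0 0.77;1 0 1 0 0.77;0 0 1 0 0.77;0 0 0 0 0.77;0 0 0 0 0.77"
}}

```text
clock: 3.1
eef_pos: [0.5022, -0.0187, 0.2663]
tcp_rot: [-0.487, 0.513, -0.513, 0.487]
ft_force: [-0.4, -0.0, -0.2]
width: 0.0219
```

```bash
python3 -c "
from h import *
st();flap('a1')"
```

```text
t 3.1 TCP org mm [-65.7   3.6 266.3] tip z 244.3 yawerr deg 0.04 F [-0.4 -0.  -0.2] w 21.9
  return _methods._mean(a, axis=axis, dtype=dtype,
  ret = um.true_divide(
h.py:27: RuntimeWarning: Mean of empty slice.
  w,V=np.linalg.eigh(np.cov((p-p.mean(0)).T));n=V[:,0]*np.sign(V[2,0] or 1);e=(p-p.mean(0))@n;p=p[abs(e)<max(2*e.std(),.002)]
  avg = a.mean(axis, **keepdims_kw)
h.py:27: RuntimeWarning: Degrees of freedom <= 0 for slice
  w,V=np.linalg.eigh(np.cov((p-p.mean(0)).T));n=V[:,0]*np.sign(V[2,0] or 1);e=(p-p.mean(0))@n;p=p[abs(e)<max(2*e.std(),.002)]
  c *= np.true_divide(1, fact)
  c *= np.true_divide(1, fact)
Traceback (most recent call last):
  File "h.py", line 27, in flap
    w,V=np.linalg.eigh(np.cov((p-p.mean(0)).T));n=V[:,0]*np.sign(V[2,0] or 1);e=(p-p.mean(0))@n;p=p[abs(e)<max(2*e.std(),.002)]
        ~~~~~~~~~~~~~~^^^^^^^^^^^^^^^^^^^^^^^^^
numpy.linalg.LinAlgError: Eigenvalues did not converge
```

Gripper occludes the top camera, so I'll use the side view during the fold.

```bash
cat >> h.py <<'E'
def side(tag):
    im,d=grab_frame("side");np.save("s.npy",d);np.save("si.npy",im)
    M=masks(im);b=np.zeros_like(M["rose"]);b[140:240,222:300]=1
    p=toorg(depthpts("side",M["rose"]&b,d));p=p[(p[:,0]>-.09)&(p[:,0]<.08)&(abs(p[:,1])<.09)&(p[:,2]>.145)]
    if len(p)>20:
        i=p[:,2]>np.percentile(p[:,2],97);print("rose pts",len(p),"highest",np.median(p[i],0).round(4),"x98",np.percentile(p[:,0],98).round(4),"ang~",np.arctan2(np.median(p[i,2])-.154,np.median(p[i,0])+.066).round(3))
    cv2.imwrite(f"pics/{tag}.png",cv2.resize(im[110:270,190:320,::-1],(480,590),interpolation=cv2.INTER_CUBIC))
E
python3 -c "
from h import *
side('a1')"
```

```text
rose pts 520 highest [-0.0348 -0.0316  0.2636] x98 -0.034 ang~ 1.294
```

View pics/a1.png

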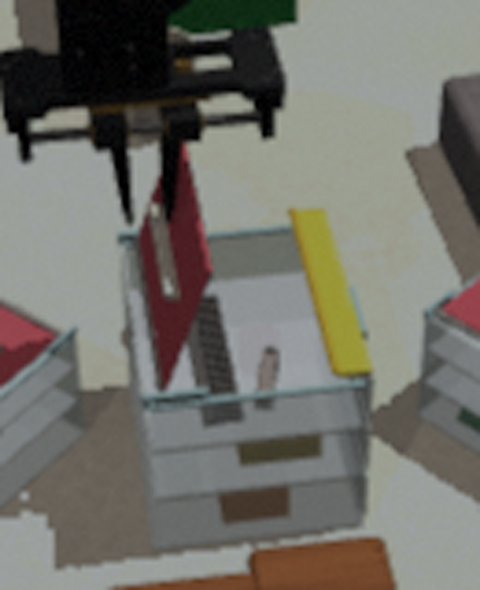

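The fingers are behind the flap (crop 170,210), with nothing touched yet. Starting the fold.

Call:
{"api": "carry_out", "payload": {
  "series": "0 0.22 0.5 0 0.77;0 0.22 0.5 0 0.77;0 0.22 0.5 0 0.77;0 0.22 0.5 0 0.77;0 0.22 0.5 0 0.77;0 0.32 0.33 0 0.77;0 0.32 0.33 0 0.77;0 0.32 0.33 0 0.77;0 0.32 0.33 0 0.77;0 0.32 0.33 0 0.77;0 0 0 0 0.77;0 0 0 0 0.77"
}}

```text
clock: 4.2
eef_pos: [0.5433, -0.0212, 0.2393]
tcp_rot: [-0.487, 0.513, -0.513, 0.487]
ft_force: [-0.3, 0.5, 0.7]
width: 0.0217
```

```bash
python3 -c "
from h import *
st();side('a2')"
```

```text
t 4.2 TCP org mm [-24.5   3.2 239.3] tip z 217.3 yawerr deg 0.02 F [-0.3  0.5  0.7] w 21.7
rose pts 1117 highest [ 0.0078 -0.0109  0.2379] x98 0.0095 ang~ 0.849
```

View pics/a2.png

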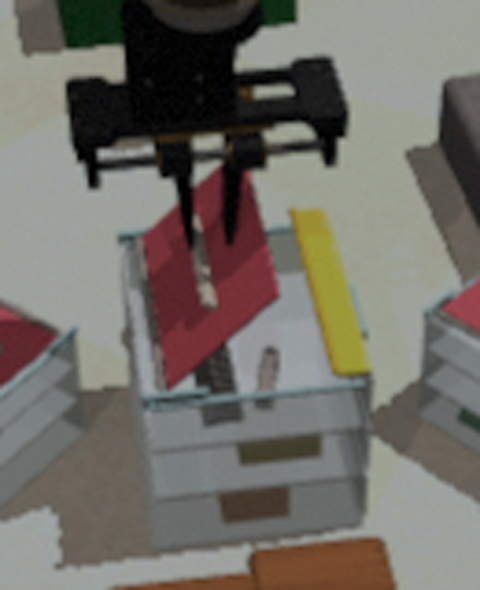

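Call:
{"api": "carry_out", "payload": {
  "series": "0 0.4 0.27 0 0.74;0 0.4 0.27 0 0.74;0 0.4 0.27 0 0.74;0 0.4 0.27 0 0.74;0 0.37 0.16 0 0.74;0 0.37 0.16 0 0.74;0 0.37 0.16 0 0.74;0 0.37 0.16 0 0.74;0 0.37 0.1 0 0.74;0 0.37 0.1 0 0.74;0 0.37 0.1 0 0.74;0 0.37 0.1 0 0.74;0 0 0 0 0.74;0 0 0 0 0.74"
}}

```text
clock: 5.42
eef_pos: [0.5644, -0.0223, 0.1937]
tcp_rot: [-0.487, 0.513, -0.513, 0.487]
ft_force: [-0.5, 1.1, 1.1]
width: 0.0244
```

```bash
python3 -c "
from h import *
st();side('a3')"
```

```text
t 5.42 TCP org mm [ -3.4   3.2 193.7] tip z 171.7 yawerr deg 0.02 F [-0.5  1.1  1.1] w 24.4
rose pts 1464 highest [ 0.018  -0.0196  0.2215] x98 0.0404 ang~ 0.677
```

View pics/a3.png

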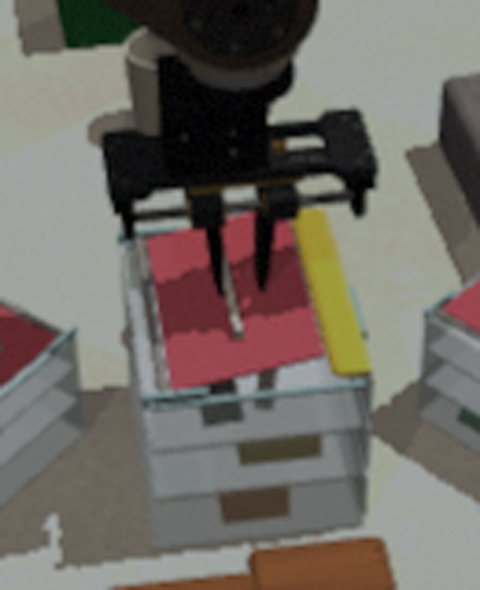

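```bash
cat >> h.py <<'E'
def edge(new=True):
    if new: im,d=grab_frame("side")
    else: im,d=np.load("si.npy"),np.load("s.npy")
    M=masks(im);b=np.zeros_like(M["rose"]);b[140:240,222:300]=1
    p=toorg(depthpts("side",M["rose"]&b,d));p=p[(p[:,0]>-.09)&(p[:,0]<.08)&(p[:,1]<-.035)&(p[:,1]>-.09)&(p[:,2]>.145)]
    for _ in range(4):
        A=np.c_[p[:,0],np.ones(len(p))];s=np.linalg.lstsq(A,p[:,2],rcond=None)[0];e=abs(p[:,2]-A@s);p=p[e<max(.004,2*e.std())]
    print("n",len(p),"angle",np.arctan(s[0]).round(3),"z at hinge x",(s[1]+s[0]*-.066).round(4),"edge x99 %.4f"%np.percentile(p[:,0],99),"x1 %.4f"%np.percentile(p[:,0],1),"z at edge %.4f"%np.percentile(p[:,2],98))
E
python3 -c "
from h import *
edge(False)"
```

```text
n 524 angle 0.186 z at hinge x 0.1559 edge x99 0.0416 x1 -0.0605 z at edge 0.1772
```

Call:
{"api": "carry_out", "payload": {
  "series": "0 0.3 0 0 0.74;0 0.3 0 0 0.74;0 0.3 0 0 0.74;0 0.3 0 0 0.74;0 0.2 0 0 0.74;0 0.1 0 0 0.74;0 0.05 0 0 0.74;0 0 0 0 0.74;0 0 0 0 0.74"
}}

```text
clock: 6.22
eef_pos: [0.5644, -0.0223, 0.1785]
tcp_rot: [-0.487, 0.513, -0.513, 0.487]
ft_force: [0.4, 0.4, 1.3]
width: 0.0248
```

```bash
python3 -c "
from h import *
st();side('a4');edge(False)"
```

```text
t 6.22 TCP org mm [ -3.3   3.2 178.5] tip z 156.5 yawerr deg 0.02 F [0.4 0.4 1.3] w 24.8
rose pts 1416 highest [-0.016  -0.0277  0.2442] x98 0.042 ang~ 1.064
n 515 angle -0.001 z at hinge x 0.1554 edge x99 0.0428 x1 -0.0603 z at edge 0.1587
```

View pics/a4.png

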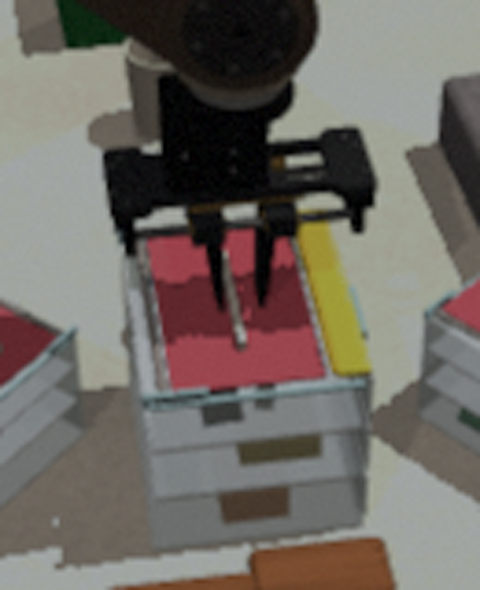

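The flap is flat (fitted angle about 0) and the fingers straddle the ridge (crop 235,300). Now I'll press lightly until the force rises.

Call:
{"api": "carry_out", "payload": {
  "series": "0 0.05 0 0 0.74;0 0 0 0 0.74;0 0 0 0 0.74"
}}

```text
clock: 6.52
eef_pos: [0.5645, -0.0223, 0.1781]
tcp_rot: [0.487, -0.513, 0.513, -0.487]
ft_force: [0.3, 1.0, 2.8]
width: 0.0246
```

Call:
{"api": "carry_out", "payload": {
  "series": "0 0.03 0 0 0.74;0 0 0 0 0.74;0 0 0 0 0.74"
}}

```text
clock: 6.77
eef_pos: [0.5645, -0.0223, 0.1779]
tcp_rot: [0.487, -0.513, 0.513, -0.487]
ft_force: [-0.2, -0.5, 5.1]
width: 0.0247
```

Call:
{"api": "carry_out", "payload": {
  "series": "0 0 0 0 0.84;0 0 0 0 0.84;0 0 0 0 0.84;0 0 0.1 0 0.84;0 0 0.1 0 0.84;0 0 0.1 0 0.84;0 0 0.1 0 0.84;0 0 0.1 0 0.84;0 0 0.1 0 0.84;0 0 0 0 0.84"
}}

```text
clock: 7.6
eef_pos: [0.5702, -0.0226, 0.1778]
tcp_rot: [-0.487, 0.513, -0.513, 0.486]
ft_force: [-2.5, -0.6, 5.6]
width: 0.0155
```

```bash
python3 -c "
from h import *
st();side('a5');edge(False)"
```

```text
t 7.6 TCP org mm [  2.4   3.2 177.8] tip z 155.8 yawerr deg 0.02 F [-2.5 -0.6  5.6] w 15.5
rose pts 1309 highest [-0.0073 -0.0278  0.2437] x98 0.0453 ang~ 0.991
n 481 angle -0.009 z at hinge x 0.1557 edge x99 0.0456 x1 -0.0503 z at edge 0.1582
```

View pics/a5.png

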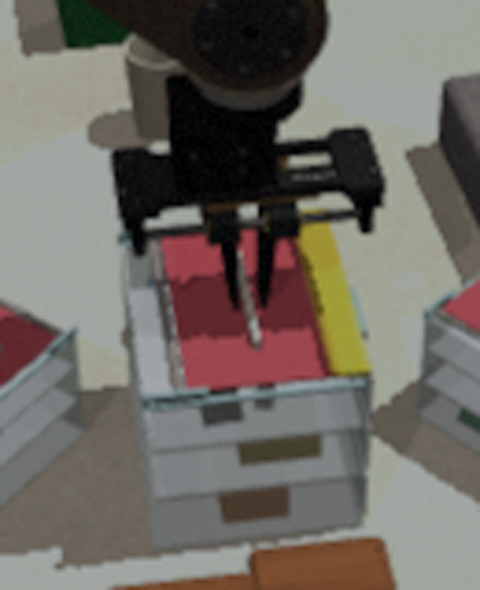

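Call:
{"api": "carry_out", "payload": {
  "series": "0 0 0.1 0 0.84;0 0 0.1 0 0.84;0 0 0.1 0 0.84;0 0 0.1 0 0.84;0 0 0.1 0 0.84;0 0 0.1 0 0.84;0 0 0.1 0 0.84;0 0 0.1 0 0.84;0 0 0 0 0.84"
}}

```text
clock: 8.4
eef_pos: [0.5782, -0.023, 0.1778]
tcp_rot: [-0.487, 0.513, -0.513, 0.486]
ft_force: [-2.7, -0.1, 6.5]
width: 0.0156
```

```bash
cat >> h.py <<'E'
def lip():
    im,d=grab_frame("side");M=masks(im);b=np.zeros_like(M["rose"]);b[140:240,222:300]=1
    l=toorg(depthpts("side",M["yellow"]&b,d));print("lip",len(l),np.percentile(l,[2,50,98],axis=0).round(4).tolist())
    im0=np.load("side0i.npy");l=toorg(depthpts("side",masks(im0)["yellow"]&b,np.load("side0.npy")));print("lip0",len(l),np.percentile(l,[2,50,98],axis=0).round(4).tolist())
E
python3 -c "
from h import *
st();side('a6');edge(False);lip()"
```

```text
t 8.4 TCP org mm [ 10.4   3.2 177.8] tip z 155.8 yawerr deg 0.02 F [-2.7 -0.1  6.5] w 15.6
rose pts 1190 highest [ 0.0013 -0.0275  0.2429] x98 0.0453 ang~ 0.923
n 441 angle -0.008 z at hinge x 0.1557 edge x99 0.0460 x1 -0.0425 z at edge 0.1582
lip 263 [[0.0501, -0.0885, 0.1588], [0.0634, -0.0289, 0.1624], [0.0723, 0.0658, 0.2188]]
lip0 349 [[0.0508, -0.0868, 0.1592], [0.0613, -0.0105, 0.1626], [0.0719, 0.083, 0.1668]]
```

View pics/a6.png

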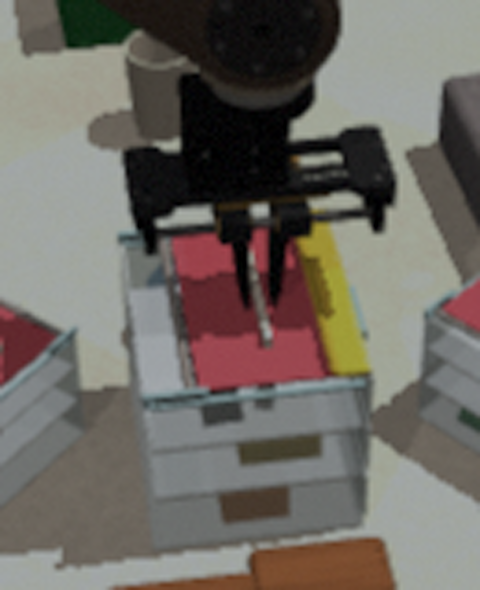

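Call:
{"api": "carry_out", "payload": {
  "series": "0 0 0.1 0 0.84;0 0 0.1 0 0.84;0 0 0.1 0 0.84;0 0 0.1 0 0.84;0 0 0 0 0.84"
}}

```text
clock: 8.92
eef_pos: [0.582, -0.0232, 0.1778]
tcp_rot: [-0.487, 0.513, -0.513, 0.486]
ft_force: [-3.5, -0.4, 6.5]
width: 0.0152
```

Call:
{"api": "carry_out", "payload": {
  "series": "0 0 0.05 0 0.84;0 0 0.05 0 0.84;0 0 0 0 0.84"
}}

```text
clock: 9.17
eef_pos: [0.5825, -0.0232, 0.1777]
tcp_rot: [-0.487, 0.514, -0.512, 0.486]
ft_force: [-5.9, 0.9, 7.7]
width: 0.015
```

```bash
python3 -c "
from h import *
st();side('a7');edge(False)"
```

```text
t 9.17 TCP org mm [ 14.7   3.3 177.7] tip z 155.7 yawerr deg 0.02 F [-5.9  0.9  7.7] w 15.0
rose pts 1131 highest [-0.0097 -0.0263  0.2442] x98 0.0451 ang~ 1.013
n 421 angle -0.003 z at hinge x 0.1553 edge x99 0.0458 x1 -0.0390 z at edge 0.1584
```

Call:
{"api": "carry_out", "payload": {
  "series": "0 0 0.05 0 0.84;0 0 0 0 0.84"
}}

```text
clock: 9.38
eef_pos: [0.5829, -0.0232, 0.1777]
tcp_rot: [-0.487, 0.514, -0.512, 0.486]
ft_force: [-4.9, 0.2, 7.1]
width: 0.015
```

```bash
python3 -c "
from h import *
st();side('a8');edge(False);lip()"
```

```text
t 9.38 TCP org mm [ 15.2   3.3 177.7] tip z 155.7 yawerr deg 0.03 F [-4.9  0.2  7.1] w 15.0
rose pts 1153 highest [-0.0081 -0.0273  0.2448] x98 0.0451 ang~ 1.003
n 431 angle -0.007 z at hinge x 0.1555 edge x99 0.0458 x1 -0.0389 z at edge 0.1580
lip 217 [[0.0487, -0.0881, 0.1586], [0.0644, -0.0381, 0.1623], [0.0722, 0.0578, 0.2367]]
lip0 349 [[0.0508, -0.0868, 0.1592], [0.0613, -0.0105, 0.1626], [0.0719, 0.083, 0.1668]]
```

View pics/a8.png

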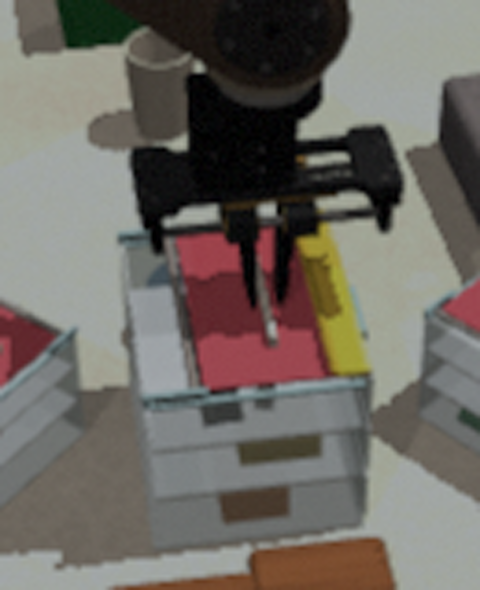

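Call:
{"api": "carry_out", "payload": {
  "series": "0 -0.02 0.05 0 0.84;0 0 0.05 0 0.84;0 0 0 0 0.84;0 0 0 0 0.84"
}}

```text
clock: 9.82
eef_pos: [0.5842, -0.0232, 0.1778]
tcp_rot: [-0.487, 0.514, -0.512, 0.486]
ft_force: [-3.2, 0.5, 5.6]
width: 0.0155
```

```bash
python3 -c "
from h import *
st();side('a9');edge(False);lip()"
```

```text
t 9.82 TCP org mm [ 16.4   3.4 177.8] tip z 155.8 yawerr deg 0.02 F [-3.2  0.5  5.6] w 15.5
rose pts 1156 highest [-0.0178 -0.0279  0.2461] x98 0.0449 ang~ 1.089
n 429 angle -0.003 z at hinge x 0.1554 edge x99 0.0459 x1 -0.0390 z at edge 0.1586
lip 214 [[0.0508, -0.0881, 0.1583], [0.0647, -0.0389, 0.1621], [0.0724, 0.0559, 0.1668]]
lip0 349 [[0.0508, -0.0868, 0.1592], [0.0613, -0.0105, 0.1626], [0.0719, 0.083, 0.1668]]
```

Call:
{"api": "carry_out", "payload": {
  "series": "0 0 0.1 0 0.84;0 0 0.1 0 0.84;0 0 0.1 0 0.84;0 0 0 0 0.84"
}}

```text
clock: 10.25
eef_pos: [0.5858, -0.0233, 0.1775]
tcp_rot: [-0.488, 0.515, -0.511, 0.485]
ft_force: [-10.4, 0.4, 7.9]
width: 0.0149
```

```bash
python3 -c "
from h import *
st();side('b1');edge(False)"
```

```text
t 10.25 TCP org mm [ 18.    3.4 177.5] tip z 155.5 yawerr deg 0.03 F [-10.4   0.4   7.9] w 14.9
rose pts 1177 highest [-0.014  -0.0275  0.2448] x98 0.0451 ang~ 1.051
n 432 angle -0.003 z at hinge x 0.1552 edge x99 0.0458 x1 -0.0386 z at edge 0.1583
```

View pics/b1.png

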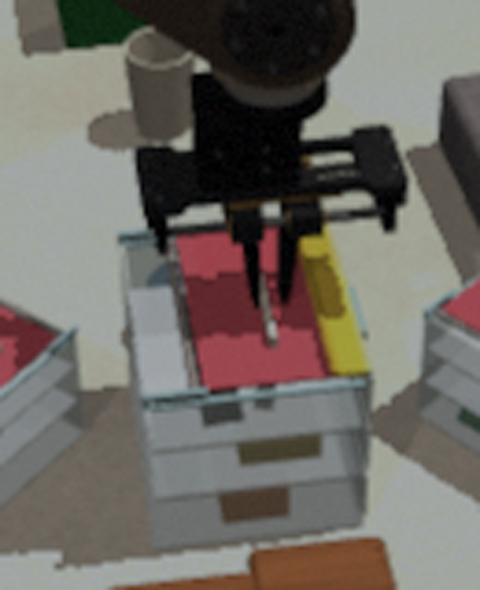

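```bash
cat >> h.py <<'E'
def ridge(new=True):
    if new: im,d=grab_frame("side");np.save("s.npy",d);np.save("si.npy",im)
    else: im,d=np.load("si.npy"),np.load("s.npy")
    h=cv2.cvtColor(im,cv2.COLOR_RGB2HSV);m=(h[...,1]<90)&(h[...,2]>90);b=np.zeros_like(m);b[140:240,222:300]=1
    p=toorg(depthpts("side",m&b,d));p=p[(p[:,2]>.158)&(p[:,2]<.172)&(p[:,1]>-.055)&(p[:,1]<-.015)&(p[:,0]>-.03)&(p[:,0]<.04)]
    print("ridge n",len(p),"x pct",np.percentile(p[:,0],[5,50,95]).round(4),"z",np.percentile(p[:,2],[5,95]).round(4), "y",np.percentile(p[:,1],[5,95]).round(4))
    v,u=np.nonzero(m&b)
    q=onz("side",np.c_[u,v],.166);q=toorg(q);k=(q[:,0]>-.03)&(q[:,0]<.04)&(q[:,1]<-.02)&(q[:,1]>-.055);print("ray onto z=.166 x",np.percentile(q[k,0],[5,50,95]).round(4),k.sum())
E
python3 -c "
from h import *
st();ridge();lip()"
```

```text
t 10.3 TCP org mm [ 18.    3.4 177.5] tip z 155.5 yawerr deg 0.03 F [-11.   -0.1   7.3] w 15.5
ridge n 24 x pct [0.0112 0.0138 0.0162] z [0.1604 0.1675] y [-0.0504 -0.0165]
ray onto z=.166 x [0.0095 0.013  0.0159] 24
lip 173 [[0.0481, -0.089, 0.1592], [0.0614, -0.0477, 0.1625], [0.0703, 0.0528, 0.2372]]
lip0 349 [[0.0508, -0.0868, 0.1592], [0.0613, -0.0105, 0.1626], [0.0719, 0.083, 0.1668]]
```

Call:
{"api": "carry_out", "payload": {
  "series": "0 -0.05 0 0 0.84;0 0 0 0 0.84;0 0 0.03 0 0.84;0 0 0 0 0.84"
}}

```text
clock: 10.73
eef_pos: [0.5858, -0.0233, 0.1777]
tcp_rot: [-0.488, 0.515, -0.511, 0.485]
ft_force: [-11.7, 0.8, 5.3]
width: 0.0151
```

```bash
python3 -c "
from h import *
st();side('b2');edge(False);ridge(False);lip()"
```

```text
t 10.73 TCP org mm [ 18.    3.4 177.7] tip z 155.7 yawerr deg 0.03 F [-11.7   0.8   5.3] w 15.1
rose pts 1181 highest [-0.0161 -0.0282  0.2463] x98 0.045 ang~ 1.075
n 428 angle -0.001 z at hinge x 0.1552 edge x99 0.0459 x1 -0.0386 z at edge 0.1583
ridge n 23 x pct [0.0113 0.0134 0.0163] z [0.1598 0.1664] y [-0.0487 -0.0194]
ray onto z=.166 x [0.0095 0.013  0.0159] 24
lip 173 [[0.0505, -0.0887, 0.1586], [0.0624, -0.0472, 0.1622], [0.0705, 0.054, 0.2072]]
lip0 349 [[0.0508, -0.0868, 0.1592], [0.0613, -0.0105, 0.1626], [0.0719, 0.083, 0.1668]]
```

The push force climbs to 11.7 N with no further motion, which looks like the front stop. I'll ease off, lift straight up and check with both cameras.

Call:
{"api": "carry_out", "payload": {
  "series": "0 -0.05 -0.03 0 0.84;0 -0.05 -0.03 0 0.84;0 -0.1 -0.03 0 0.84;0 -0.5 0 0 0.84;0 -1 0 0 0.84;0 -2 0 0 0.84;0 -2 0 0 0.84;0 -2 0 0 0.84;0 -1 -3 0 0.84;0 0 -4 0 0.84;0 0 -4 0 0.84;0 0 -4 0 0.84;0 0 -3 0 0.84;0 0 0 0 0.84"
}}

```text
clock: 12.0
eef_pos: [0.4031, -0.0134, 0.2661]
tcp_rot: [-0.487, 0.513, -0.513, 0.487]
ft_force: [1.4, 0.4, 1.5]
width: 0.0154
```

```bash
python3 -c "
from h import *
st();side('b3');edge(False);ridge(False);lip()
im,d=grab_frame('top');np.save('t1i.npy',im);np.save('t1.npy',d)
M=masks(im);b=np.zeros_like(M['rose']);b[140:235,215:310]=1
for n_,i_,d_ in(('now',im,d),('start',np.load('top0i.npy'),np.load('top0.npy'))):
  l=toorg(depthpts('top',masks(i_)['yellow']&b,d_));print(n_,'lip',np.percentile(l,[1,50,99],axis=0).round(4).tolist())
p=toorg(depthpts('top',M['rose']&b,d));p=p[p[:,2]>.14];print('rose',len(p),np.percentile(p,[1,50,99],axis=0).round(4).tolist())
cv2.imwrite('pics/t1.png',cv2.resize(im[130:245,205:320,::-1],(590,590),interpolation=cv2.INTER_CUBIC))
"
```

```text
t 12.0 TCP org mm [-164.9    3.6  266.1] tip z 244.1 yawerr deg 0.03 F [1.4 0.4 1.5] w 15.4
rose pts 1266 highest [ 0.0244 -0.0219  0.1608] x98 0.0445 ang~ 0.075
n 417 angle 0.034 z at hinge x 0.1543 edge x99 0.0448 x1 -0.0384 z at edge 0.1601
ridge n 26 x pct [0.011  0.0129 0.0161] z [0.1589 0.1691] y [-0.0505 -0.0202]
ray onto z=.166 x [0.0095 0.0128 0.0159] 25
lip 329 [[0.0508, -0.0885, 0.1587], [0.0606, -0.0115, 0.1624], [0.0707, 0.0824, 0.167]]
lip0 349 [[0.0508, -0.0868, 0.1592], [0.0613, -0.0105, 0.1626], [0.0719, 0.083, 0.1668]]
now lip [[0.0513, -0.0871, 0.1583], [0.0632, 0.0024, 0.1634], [0.075, 0.0868, 0.1701]]
start lip [[0.0514, -0.0873, 0.1586], [0.0624, -0.0011, 0.1635], [0.0734, 0.0865, 0.1696]]
rose 1947 [[-0.037, -0.0813, 0.1515], [0.0033, -0.0002, 0.1573], [0.048, 0.0813, 0.1629]]
```

View pics/t1.png

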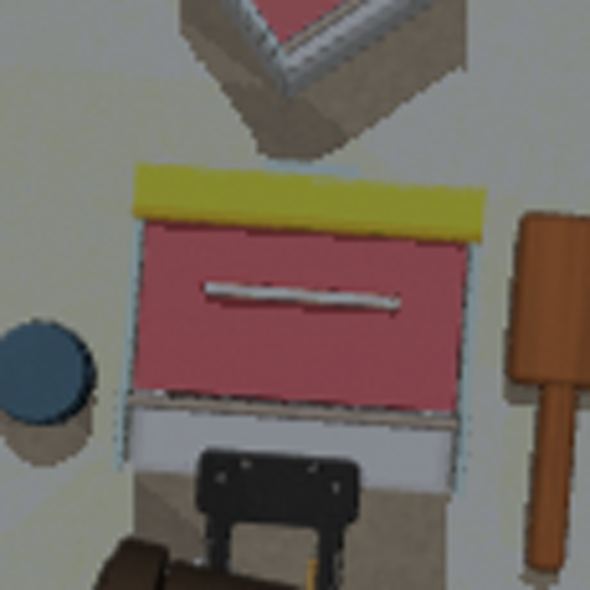

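View pics/b3.png

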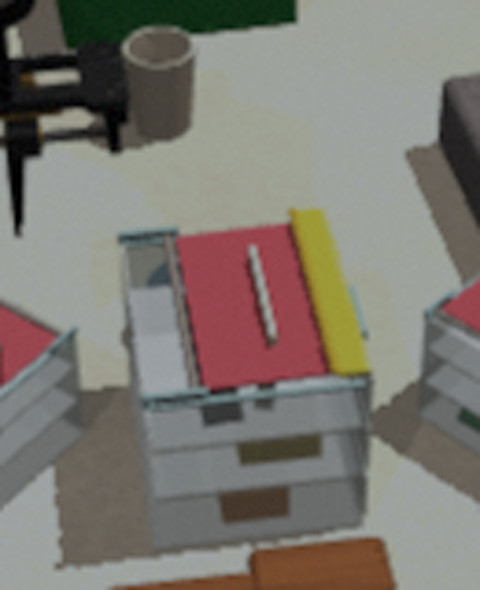

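```bash
python3 -c "
from h import *
im=np.load('t1i.npy');g=im.astype(int)
C0=R@np.array([0,0])
# sample profile along organizer x at several y, average, z=.166 plane
c=calibration('top');T=np.array(c['T']);Ti=np.linalg.inv(T)
xs=np.arange(-.06,.08,.001);prof=0
for y in np.arange(-.04,.041,.002):
  w=toworld(np.c_[xs,np.full(len(xs),y),np.full(len(xs),.166)]);q=np.c_[w,np.ones(len(w))]@Ti.T
  u=(q[:,0]/q[:,2]*c['fx']+c['cx']).astype(np.float32);v=(q[:,1]/q[:,2]*c['fy']+c['cy']).astype(np.float32)
  prof=prof+cv2.remap(im.astype(np.float32),u[None],v[None],cv2.INTER_LINEAR)[0]
prof/=41
for i in range(0,140,1):
  x=xs[i]*1e3
  if -56<x<-32 or 6<x<26 or 44<x<58 or x>70: print(round(x),prof[i].round().astype(int).tolist(),end=' | ')
"
```

```text
-56 [133, 137, 144] | -55 [133, 137, 144] | -54 [133, 137, 144] | -53 [133, 137, 144] | -52 [132, 136, 143] | -51 [131, 135, 141] | -50 [127, 130, 136] | -49 [117, 119, 124] | -48 [104, 104, 106] | -47 [97, 94, 92] | -46 [99, 94, 90] | -45 [107, 100, 95] | -44 [112, 104, 98] | -43 [109, 102, 97] | -42 [99, 93, 89] | -41 [87, 80, 78] | -40 [77, 66, 66] | -39 [79, 56, 59] | -38 [95, 55, 59] | -37 [115, 60, 67] | -36 [127, 65, 73] | -35 [131, 67, 75] | -34 [131, 66, 75] | -33 [131, 66, 74] | 6 [127, 64, 72] | 7 [120, 60, 66] | 8 [110, 52, 58] | 9 [100, 46, 51] | 10 [94, 46, 49] | 11 [92, 52, 54] | 12 [95, 68, 68] | 13 [104, 90, 89] | 14 [118, 114, 114] | 15 [129, 129, 132] | 16 [133, 133, 138] | 17 [132, 125, 130] | 18 [129, 109, 112] | 19 [126, 88, 91] | 20 [126, 72, 76] | 21 [128, 65, 71] | 22 [131, 66, 73] | 23 [131, 67, 74] | 24 [131, 67, 75] | 25 [131, 68, 75] | 44 [126, 64, 71] | 45 [119, 59, 65] | 46 [107, 52, 54] | 47 [99, 49, 45] | 48 [98, 54, 38] | 49 [103, 68, 34] | 50 [110, 84, 31] | 51 [118, 100, 31] | 52 [126, 111, 33] | 53 [131, 119, 36] | 54 [133, 123, 37] | 55 [133, 126, 39] | 56 [133, 130, 41] | 57 [133, 134, 43] | 70 [134, 137, 44] | 71 [133, 137, 45] | 72 [133, 137, 47] | 73 [133, 137, 50] | 74 [133, 137, 56] | 75 [133, 137, 65] | 76 [133, 137, 75] | 77 [132, 137, 90] | 78 [130, 137, 108] | 79 [129, 137, 126] |
```

```bash
python3 -c "
from h import *
im=np.load('si.npy')
c=calibration('side');Ti=np.linalg.inv(np.array(c['T']))
def prof(im,xs,ys,z):
  P=0
  for y in ys:
    w=toworld(np.c_[xs,np.full(len(xs),y),np.full(len(xs),z)]);q=np.c_[w,np.ones(len(w))]@Ti.T
    u=(q[:,0]/q[:,2]*c['fx']+c['cx']).astype(np.float32);v=(q[:,1]/q[:,2]*c['fy']+c['cy']).astype(np.float32)
    P=P+cv2.remap(im.astype(np.float32),u[None],v[None],cv2.INTER_LINEAR)[0]
  return (P/len(ys)).round().astype(int)
xs=np.arange(.004,.026,.001);P=prof(im,xs,np.arange(-.045,.046,.003),.166)
print([(round(x*1e3),*p) for x,p in zip(xs.tolist(),P.tolist())])
xs=np.arange(.040,.085,.001);P=prof(im,xs,np.arange(-.06,.06,.003),.166)
print([(round(x*1e3),*p) for x,p in zip(xs.tolist(),P.tolist())])
xs=np.arange(-.06,-.03,.001);P=prof(im,xs,np.arange(-.06,.06,.003),.156)
print([(round(x*1e3),*p) for x,p in zip(xs.tolist(),P.tolist())])
"
```

```text
[(4, 136, 60, 68), (5, 125, 55, 62), (6, 112, 50, 55), (7, 102, 49, 53), (8, 99, 58, 60), (9, 104, 78, 76), (10, 114, 100, 97), (11, 127, 122, 117), (12, 140, 140, 135), (13, 150, 149, 145), (14, 154, 148, 144), (15, 153, 137, 135), (16, 151, 120, 120), (17, 150, 98, 101), (18, 149, 79, 84), (19, 150, 70, 77), (20, 152, 68, 76), (21, 152, 68, 77), (22, 152, 68, 77), (23, 153, 69, 77), (24, 153, 69, 77), (25, 153, 68, 77)]
[(40, 146, 65, 74), (41, 139, 62, 70), (42, 129, 57, 64), (43, 118, 54, 56), (44, 108, 53, 48), (45, 105, 59, 43), (46, 110, 72, 40), (47, 119, 88, 40), (48, 129, 103, 41), (49, 138, 117, 43), (50, 147, 128, 46), (51, 152, 136, 48), (52, 155, 141, 50), (53, 156, 145, 51), (54, 156, 149, 53), (55, 156, 151, 53), (56, 156, 153, 54), (57, 156, 153, 54), (58, 157, 154, 54), (59, 157, 154, 54), (60, 156, 154, 54), (61, 156, 153, 54), (62, 156, 153, 54), (63, 156, 154, 54), (64, 157, 154, 54), (65, 157, 154, 54), (66, 157, 154, 54), (67, 157, 154, 55), (68, 157, 154, 58), (69, 157, 154, 61), (70, 157, 155, 67), (71, 157, 155, 74), (72, 156, 156, 84), (73, 154, 156, 96), (
[... 181 characters left out ...]
 151), (83, 158, 162, 151), (84, 158, 162, 151), (85, 158, 162, 151)]
[(-60, 129, 135, 138), (-59, 129, 135, 138), (-58, 129, 135, 137), (-57, 128, 134, 137), (-56, 128, 134, 137), (-55, 127, 134, 137), (-54, 126, 132, 135), (-53, 123, 128, 131), (-52, 118, 123, 126), (-51, 114, 117, 118), (-50, 110, 109, 110), (-49, 108, 105, 103), (-48, 110, 104, 101), (-47, 114, 107, 103), (-46, 115, 108, 104), (-45, 110, 104, 100), (-44, 101, 94, 91), (-43, 94, 82, 80), (-42, 93, 70, 71), (-41, 102, 63, 67), (-40, 117, 62, 68), (-39, 133, 65, 72), (-38, 145, 67, 76), (-37, 151, 69, 78), (-36, 153, 69, 78), (-35, 153, 69, 78), (-34, 152, 69, 78), (-33, 152, 69, 78), (-32, 153, 69, 78), (-31, 152, 69, 78)]
```

Both views put the ridge centre 34 mm behind the lip's nose, so the slide is about 24 mm, which is the front stop. The flap stays shut with the hand away, and the lip hasn't shifted. Handing in.

```bash
python3 -c "
from h import *
st();print(hand_in())"
```

```text
t 12.15 TCP org mm [-159.5    3.   266.2] tip z 244.2 yawerr deg 0.01 F [-0.4  1.1 -0.3] w 15.3
the job is handed in; nothing more can be done
None
```

The flap is folded flat and pushed fully home under the yellow lip, and it stayed shut when I took the hand away. I handed the job in at 12.15 s.

**What I did:** I folded the rose flap over with the fingertips set apart on either side of the ridge, without pinching it. I pressed it flat with about 5 N, then slid it forward to the front stop. The push force rose to 11.7 N there with no further motion. I then lifted straight off and backed away.

**Last checks, with the hand clear:**
- **Slide:** the ridge sits 34 mm behind the lip's nose in both views, which puts the slide at about 24 mm.
- **Shut:** the flap rests under the lip at about 0.03 rad. The spring lifts it slightly against the lip's underside.
- **Organizer:** the lip's position agreed with the start picture to about 1–2 mm, so I saw no sign that the organizer moved.
- **Other things:** the jar and hairbrush look undisturbed. I did not measure the comb and clipper again after closing the flap.

**One disagreement:** positions read straight from the side camera gave a slide of only about 21 mm. That view is offset by about 3 mm for the lip as well, so I relied on the ridge-to-lip distance. During the first part of the push, friction under the fingertips seems to have carried the flap; the rear finger met the ridge only near the end.

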